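# Screw the dispensing spout round to its beaker

## Robot

A 7-joint arm with a two-finger parallel gripper is mounted at the origin on a cart in front of the work surface, level with it; the furniture and walls round the work are solid. World frame = base frame: x ahead of the robot, y to its left, z up, the work surface at z = 0. Lengths are in m, angles in rad, forces in N, time in s.
With the tool pointing down it reaches from about 0.425 to 0.95 m from the base axis. Payload 4.7 kg.
Tool frame: the origin (TCP) lies at the very end of the fingers, on their centre line; the grasp point (between the pads) lies 19 mm behind it; z points along the fingers, y is the line along which they close (so a half turn about z gives the same grasp; the last joint's range is limited). The gripper opens to 85 mm and grips with 20 to 120 N. Pads are 22 mm wide; open, the fingers measure 114 mm over their backs; the gripper's body (76 mm by 85 mm) begins 54 mm behind the grasp point. The pads swing forward as they close: fully open they stand 13 mm farther back than shut.
Start: joints at [1.077, 0.469, -0.049, 1.532, 0.024, 1.141, -0.082], TCP at [0.303, -0.603, 0.231] pointing down, gripper open.
Joint ranges: [-2.59, 2.59], [-0.33, 1.99], [-1.39, 1.29], [0.1, 2.45], [-1.04, 4.18], [0.21, 1.99], [-2.66, 2.66]. Speed limits (rad/s): [2.57, 2.57, 3.14, 3.14, 3.14, 3.14, 3.14].

## Interface

Orientations are given as a rotation vector (axis times angle).
In Python, from cell import robot, cams, workorder, nets gives the robot as it stands. The module is installed in compiled form; this text tells all that it offers.
- The arm moves only by the tool arm_command, never from a script. Its argument "steps" is one flat list of numbers, 4 for each row, row after row: the shift along the tool's x, y, z in m, then the turn about the tool's z in degrees. In form: [x, y, z, turn, x, y, z, turn, ...]. A call has exactly 5 rows; each row is the pose to reach, as a shift and turn from the pose commanded when the call began, along the tool's axes at that moment; what a row does not reach only later rows make up. A row lasts 1/10 s, in which the tool goes at most 50 mm and 8.59 degrees, less where a joint would pass 70% of its speed; a pose out of reach is approached as far as the arm can. A call with a gripper value outside its range is refused whole. "fingers" is the gripper command: -1 is fully open, 1 is shut, values between are in proportion, set as the call begins (left out, the last holds). The fingers move at their own pace and stop on an object; the grip force is fixed at half the most. Time passes only in rows, so rows that repeat a pose let the fingers close, or fill a call up. It gives the time, the measured TCP pose, the force, the opening and the grip force at its end, in the units of the state.
- robot.sense(): the state, without advancing time (a new reading comes with each control period).
- cams.grab_frame(name): name is "scene" or "top" or "wrist"; returns a dict with "color" (480x640x3 uint8, red, green, blue), "depth" (480x640 float32, m along the optical axis (not along the pixel's ray), 0 where there is no reading), "fx", "fy", "cx", "cy" (pixels), "T" (4x4, takes a point from camera to world coordinates). Camera axes: x right, y down, z forward; pixel columns grow to the right and rows downward; lengths in m; the calibration is good to about 2 mm. A picture is of the moment at which its call begins.
- workorder.sign_off(): hands the job in; it is judged then, once.
Trained networks look in the newest picture that a camera, given by its name, has taken for a name from the list of things; names that differ only in an ending like _2 or _b are one class to them, and where a whole thing is asked for, a point or a joint stands for the part that bears it (a point fixed in the world has none). Each returns a list of dicts, best first, with "conf" (0 to 1); they miss things now and then, are a little off and sometimes report something else, mostly with a low value. They report only what shows in the picture. A call takes as long as a camera call. They do not tell look-alikes from the thing itself.
- nets.look_for(camera, target): "rect" ([left, top, right, bottom] in pixels, round what is visible of it).
- nets.landmark_of(camera, target): "pixel" ([column, row] in pixels: a listed point, or the origin of a listed thing).
The state is a dict: "time": time; "joint_positions": joint angles; "dq": joint speeds; "effort": joint torques, N m; "ee_pos": TCP position; "ee_rot": TCP orientation; "wrist_force": force on the tool from outside, world axes, zero at the start; "ft_torque": the same for the moment, N m; "gripper_width": finger opening in m; "finger_force": force on a finger pad.
Only numpy, scipy, OpenCV 4.12 (cv2) and the standard library are available. Lean on these libraries where they do the work, as an engineer would, in place of code of your own. Each camera call takes 0.05 s, during which the arm holds its last target. There are 200 camera calls.

## Task

Set up the dispensing stand for filling: first stand the empty white beaker upright on the round mark of the stand's tray, then screw the blue spout further on (clockwise, by its wing grip) until it points straight to the front of the stand with its outlet right over the beaker. Stop there: it has no end stop and must not be run on well past the mark. Do not knock the beaker over, and leave the orange-lidded cup where it stands.

Things in the scene. Friction and masses are not known exactly. Their poses are not given: they have to be found in the camera images.
- beaker_center (a point): Open white beaker with blue graduation ticks: a plain upright cylinder 58 mm across, 90 mm high, wall 3 mm, 60 to 130 g, loose on the bench. The point is its centre, half-way up (45 mm above its underside), z up along its axis. It starts to the left or the right of the stand, and the cup is on the other side.
- tray_mark (a point): Centre of the orange-rimmed white round mark (68 mm across) on the tray of the fixed dispensing stand, on its top; a thing set down there rests 12 mm above the bench. The stand's plate is 200 x 120 x 12 mm. Axes: x to the back of the stand, z up. A 32 mm post stands 122 mm behind the mark, 200 mm high; a stub on it, bearing the spout, leans forward (-x) over the tray.
- spout_pivot (a point): Fixed point on the screw axis, where post and stub meet, 200 mm above the bench; axes as tray_mark's. The screw axis runs from here up and to the front (-x), 35 degrees from vertical.
- spout_grip (a point): Centre of the blue wing grip, on the screw axis, about 100 mm from spout_pivot. The wing is 64 mm long (its x), 14 thick (y), 36 high (z). Axes turn with the spout: z up along the screw axis, x opposite to the beak. The beak, 17 mm thick, sticks out 110 mm along -x, 45 mm below this point along z, then bends down. The collar under the wing is 42 mm across, its top 24 mm below this point.
- spout_outlet (a point): Mouth of the spout's steel nozzle (21 mm across), at the end of the beak. With the spout set it lies over the round mark, about 158 mm above the bench.
- spout (a joint): Turn of the spout on its thread, rad. 0: beak points straight to the front, outlet over the mark; negative: not screwed far enough (starts -2.7 to -1.9); grows clockwise seen from above along the axis. It sinks 1.27 mm along the axis per rad, turns against a steady friction of 0.12 N m, stays where left, and has no stop near 0 (ends at -3.1 and 1.2).
- cup_center (a point): Bystander: closed specimen cup with an orange lid, 65 mm across, 67 mm high, loose; the point is its centre, half-way up.
Things that resemble listed ones, but are neither listed nor needed, are in the scene too. Leave any pink look-alike of the part that bears beaker_center alone.

How it is judged:
By the outcome, as a careful person would: the job done as asked, in the order asked, and still so for the second after the job is handed in, with the robot touching nothing.
It also fails if it takes over 70 s, if anything falls off the work surface, if the arm or the gripper's body presses on something with over 40 N, if the wrist force passes 120 N, or if a joint passes its speed limit or range.

## Working session

There is one attempt and no reset: what is moved stays moved. The work goes in short steps, Python scripts to look and compute and a tool call to move; the robot and the scene stay as the last step left them, time stands still between calls to the robot, and variables do not carry over. Pictures are saved under pics/ and viewed, at most 10 in all, crops included, and the job is handed in when it is done.

Besides the shell and the picture viewer there is one more tool, called by a JSON object that holds its "op" and its "data". arm_command: Moves the arm, as the interface text tells. Its arguments: {"type":"object","properties":{"steps":{"type":"array"},"fingers":{"type":"number"}},"required":["steps"]}

```bash
mkdir -p pics; cat > h.py <<'E'
import numpy as np, cv2
from scipy.spatial.transform import Rotation as R
from cell import robot, cams, workorder, nets
def grab(n): return cams.grab_frame(n)
def save(f,name,box=None,scale=1):
    im=f["color"][:,:,::-1]
    if box: im=im[box[1]:box[3],box[0]:box[2]]
    im=cv2.resize(im,None,fx=scale,fy=scale,interpolation=cv2.INTER_CUBIC)
    cv2.imwrite("pics/"+name,im)
def p3(f,u,v,r=2):
    u=int(round(u));v=int(round(v))
    d=f["depth"][max(v-r,0):v+r+1,max(u-r,0):u+r+1];d=d[d>0]
    if len(d)==0:return None
    z=np.median(d)
    return (f["T"]@[(u-f["cx"])/f["fx"]*z,(v-f["cy"])/f["fy"]*z,z,1])[:3]
def cloud(f):
    v,u=np.mgrid[:480,:640];z=f["depth"]
    P=np.stack([(u-f["cx"])/f["fx"]*z,(v-f["cy"])/f["fy"]*z,z,np.ones_like(z)],-1)
    return (P@f["T"].T)[...,:3]
def ray(f,u,v):
    d=f["T"][:3,:3]@[(u-f["cx"])/f["fx"],(v-f["cy"])/f["fy"],1]
    return f["T"][:3,3],d
def at_z(f,u,v,z):
    o,d=ray(f,u,v);return o+d*(z-o[2])/d[2]
E
cat > a.py <<'E'
from h import *
np.set_printoptions(precision=3,suppress=True)
s=robot.sense();print(s["time"],s["ee_pos"],s["ee_rot"],s["gripper_width"])
ims=[]
for c in ["scene","top"]:
    f=grab(c);save(f,c+"0.png");print(c,f["T"][:3].round(3).tolist(),f["fx"])
    for t in ["beaker_center","tray_mark","spout_pivot","spout_grip","spout_outlet","cup_center"]:
        for l in nets.landmark_of(c,t)[:3]:
            print(t,np.round(l["pixel"]),round(l["conf"],2),p3(f,*l["pixel"]))
E
python3 a.py
```

```text
0.0 [ 0.302 -0.603  0.23 ] [-3.055 -0.723  0.001] 0.08550725824769238
scene [[0.826, -0.315, 0.468, -0.343], [-0.564, -0.463, 0.684, -1.317], [0.001, -0.829, -0.559, 1.198]] 623.8896285970376
beaker_center [347. 330.] 0.96 [ 0.412 -0.342  0.062]
beaker_center [393. 344.] 0.64 [ 0.301 -0.639  0.308]
beaker_center [369. 365.] 0.62 [ 0.369 -0.49   0.082]
spout_outlet [360. 175.] 0.6 [0.709 0.003 0.281]
cup_center [251. 229.] 0.84 [0.441 0.232 0.058]
top [[-0.005, -0.887, 0.462, -0.268], [-1.0, -0.001, -0.011, -0.048], [0.01, -0.462, -0.887, 1.695]] 568.3522601124794
beaker_center [439. 273.] 0.98 [ 0.502 -0.458  0.008]
beaker_center [404. 288.] 0.58 [ 0.12  -0.206  0.782]
beaker_center [219. 283.] 0.53 [0.439 0.245 0.07 ]
tray_mark [284. 262.] 0.94 [0.539 0.048 0.014]
spout_pivot [271. 201.] 0.93 [0.608 0.076 0.281]
spout_grip [270. 205.] 0.71 [0.583 0.077 0.299]
spout_outlet [295. 174.] 0.87 [0.697 0.007 0.29 ]
cup_center [217. 284.] 0.75 [0.437 0.251 0.069]
```

View pics/scene0.png

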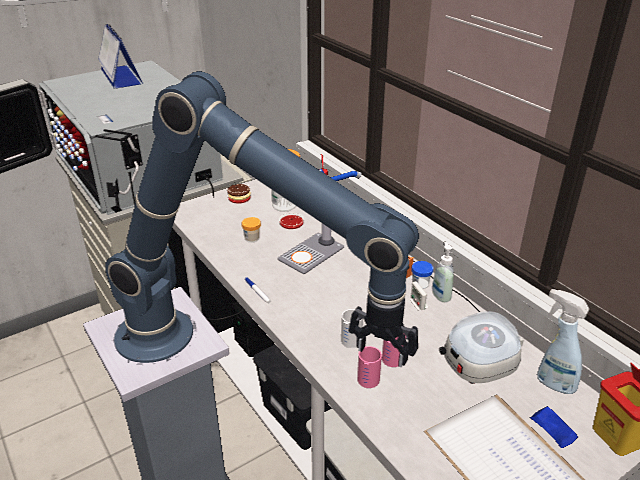

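View pics/top0.png

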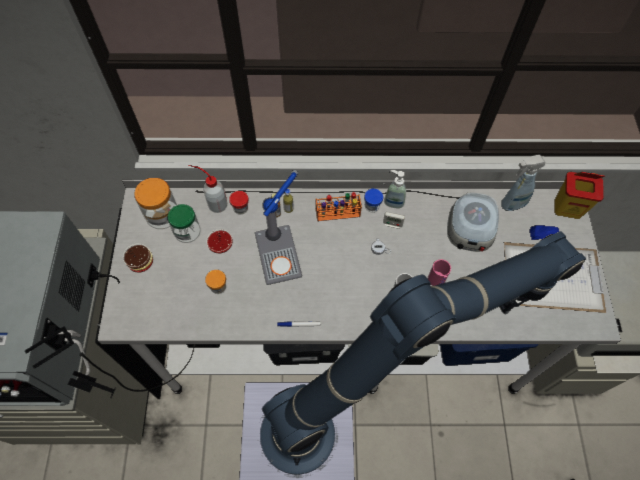

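Scene view: the white beaker is at (347,330), half hidden by the gripper. Pink look-alikes are at (369,365) and (393,350), and in the top view at (439,273). The cup is at (251,229) scene and (216,281) top. The mark is at (281,265) top, and the spout beak points back-right at (290,182) top. I choose the white one and check it in a close crop.

```bash
cat > b.py <<'E'
from h import *
np.set_printoptions(precision=4,suppress=True)
f=grab("scene");g=grab("top")
a=cv2.resize(f["color"][290:400,310:430,::-1],(480,440),interpolation=cv2.INTER_CUBIC)
b=cv2.resize(g["color"][160:300,200:310,::-1],(346,440),interpolation=cv2.INTER_CUBIC)
cv2.imwrite("pics/crop1.png",np.hstack([a[:,:440],b]))
from scipy.optimize import least_squares
# beaker cylinder fit in scene
C=cloud(f);im=f["color"].astype(int)
u,v=np.meshgrid(np.arange(640),np.arange(480))
m=(abs(C[...,0]-.43)<.08)&(abs(C[...,1]+.32)<.08)&(C[...,2]>.015)&(C[...,2]<.1)&(np.ptp(im,axis=2)<40)
P=C[m];print(len(P),P.min(0),P.max(0))
def fit(P,r,x0): return least_squares(lambda c:np.hypot(P[:,0]-c[0],P[:,1]-c[1])-r,x0,loss="soft_l1",f_scale=.002)
q=P[P[:,2]<.085]
s=fit(q,.029,[.43,-.32]);print("beaker",s.x,np.median(abs(s.fun)))
# tray mark: ring
G=cloud(g);hsv=cv2.cvtColor(g["color"],cv2.COLOR_RGB2HSV)
m=(hsv[...,0]<20)&(hsv[...,1]>90)&(abs(G[...,0]-.53)<.08)&(abs(G[...,1]-.05)<.08)&(G[...,2]<.03)
vv,uu=np.where(m);pts=np.array([at_z(g,a,b,.012) for a,b in zip(uu,vv)])
s=least_squares(lambda c:np.hypot(pts[:,0]-c[0],pts[:,1]-c[1])-c[2],[.53,.05,.033],loss="soft_l1",f_scale=.002);print("mark",len(pts),s.x,G[m][:,2].mean())
# post
m=(G[...,2]>.05)&(G[...,2]<.19)&(abs(G[...,0]-.62)<.1)&(abs(G[...,1]-.05)<.07)
P=G[m];print(len(P),P.mean(0));
if len(P)>20:s=fit(P,.016,P[:,:2].mean(0)+[.015,0]);print("post top",s.x,np.median(abs(s.fun)))
F=C;m=(F[...,2]>.05)&(F[...,2]<.19)&(abs(F[...,0]-.63)<.06)&(abs(F[...,1]-.07)<.07);P=F[m]
print(len(P));
if len(P)>20:s=fit(P,.016,P[:,:2].mean(0)+[.01,.01]);print("post scene",s.x,np.median(abs(s.fun)))
# plate
gray=(G[...,2]>.006)&(G[...,2]<.018)&(abs(G[...,0]-.6)<.16)&(abs(G[...,1]-.06)<.13)&(hsv[...,2]<150)
vv,uu=np.where(gray);pts=np.array([at_z(g,a,b,.012)[:2] for a,b in zip(uu,vv)])
print("plate",len(pts),cv2.minAreaRect((pts*1000).astype(np.float32)))
E
python3 b.py
```

```text
374 [ 0.4016 -0.3601  0.0164] [ 0.4615 -0.2973  0.0979]
beaker [ 0.4372 -0.3293] 0.001739657188194967
mark 88 [0.5284 0.0595 0.0324] 0.01313838848273242
185 [0.6348 0.0863 0.1095]
post top [0.6457 0.0888] 0.001189200360000496
79
post scene [0.6438 0.0896] 0.0023421736709327845
plate 1279 ((610.2681274414062, 48.8758544921875), (290.08197021484375, 250.50633239746094), 4.278331756591797)
```

View pics/crop1.png

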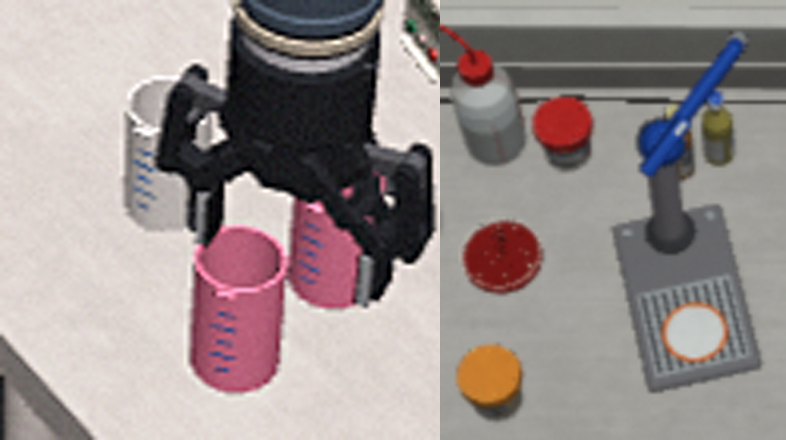

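The crop confirms one white beaker with blue ticks at (0.437,-0.329), while the others are pink. The mark is at (0.528,0.060) and the post at (0.645,0.089), 120 mm apart, so the stand is yawed about 14°. Because the tool always points down, I'll grip the beaker by its front wall. That keeps the gripper clear of the wing when I place it.

```bash
cat > go.py <<'E'
import sys
from h import *
# usage: go.py x y z yaw_of_tool_y_deg
def goal(x,y,z,yaw=None):
    s=robot.sense();M=R.from_rotvec(s["ee_rot"]).as_matrix()
    d=M.T@(np.array([x,y,z])-s["ee_pos"])
    cur=np.degrees(np.arctan2(M[1,1],M[0,1]))
    t=0 if yaw is None else -((yaw-cur+180)%360-180)
    print("t",round(s["time"],2),"pos",np.round(s["ee_pos"],4),"yaw",round(cur,1),"w",round(s["gripper_width"],4),"F",np.round(s["wrist_force"],1),"| shift",np.round(d,4),"turn",round(t,1))
if __name__=="__main__": goal(*map(float,sys.argv[1:]))
E
python3 go.py .410 -.336 .16 14.2
```

```text
t 0.8 pos [ 0.3026 -0.6034  0.2314] yaw -63.4 w 0.0857 F [-0.3  0.3 -0.2] | shift [ 0.2158 -0.1909  0.0714] turn -77.6
```

{"op": "arm_command", "data": {"steps": [0.04,-0.036,0,-8.5,0.08,-0.072,0,-17,0.12,-0.108,0,-25.5,0.16,-0.144,0,-34,0.21,-0.185,0,-42.5], "fingers": 0.25}}

```text
time: 1.3
ee_pos: [0.3958, -0.3695, 0.2316]
ee_rot: [2.581, 1.789, -0.0]
wrist_force: [1.2, -0.0, 0.7]
gripper_width: 0.0323
finger_force: 0.0
```

{"op": "arm_command", "data": {"steps": [0,0,0,-8.5,0,0,0,-17,0,0,0,-25.5,0,0,0,-34,0,0,0,-35.1]}}

```text
time: 1.8
ee_pos: [0.3955, -0.3714, 0.2314]
ee_rot: [1.928, 2.48, 0.0]
wrist_force: [-1.4, -0.2, 1.1]
gripper_width: 0.032
finger_force: 0.0
```

```bash
python3 go.py .410 -.336 .16 14.2; cat > c.py <<'E'
from h import *
from scipy.optimize import least_squares
np.set_printoptions(precision=4,suppress=True)
for c in ["scene","top","wrist"]:
    f=grab(c);C=cloud(f);im=f["color"].astype(int)
    m=(abs(C[...,0]-.437)<.06)&(abs(C[...,1]+.329)<.06)&(C[...,2]>.015)&(C[...,2]<.1)&(np.ptp(im,axis=2)<45)
    P=C[m];print(c,len(P))
    if len(P)<30: continue
    q=P[P[:,2]>.08];print("rim mid",(q.min(0)+q.max(0))/2,np.ptp(q,0))
    q=P[P[:,2]<.08]
    if len(q)>30:
        s=least_squares(lambda k:np.hypot(P[:,0]-k[0],P[:,1]-k[1])-.029,[.437,-.329],loss="soft_l1",f_scale=.002);print("fit",s.x,np.median(abs(s.fun)))
    if c=="wrist": print(f["T"])
save(f,"wrist1.png")
E
python3 c.py
```

```text
t 1.8 pos [ 0.3955 -0.3714  0.2314] yaw 14.3 w 0.032 F [-1.4 -0.2  1.1] | shift [0.0307 0.0228 0.0714] turn 0.1
scene 674
rim mid [ 0.4356 -0.3297  0.0881] [0.0617 0.0608 0.016 ]
fit [ 0.4363 -0.3286] 0.0017845317149884788
top 0
wrist 4064
rim mid [ 0.435  -0.3273  0.0867] [0.0614 0.0574 0.0134]
fit [ 0.4347 -0.3264] 0.0015363645734709306
[[ 0.97    0.2303  0.0785  0.3748]
 [ 0.2433 -0.919  -0.3104 -0.2916]
 [ 0.0007  0.3201 -0.9474  0.3748]
 [ 0.      0.      0.      1.    ]]
```

View pics/wrist1.png

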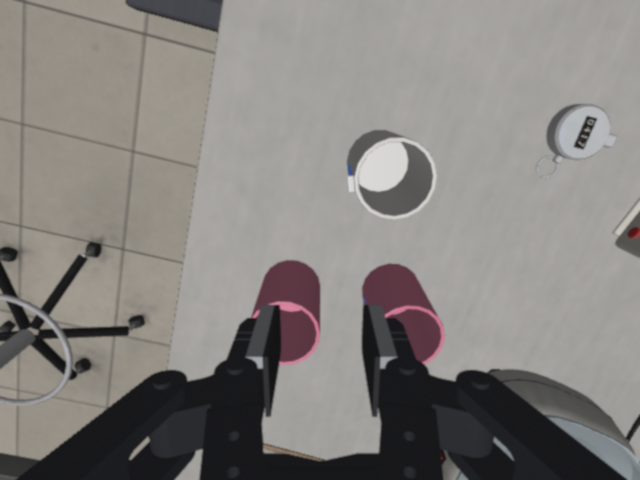

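The wrist view shows the white beaker's rim centred at (395,178), and the two pink ones below at (290,330) and (410,330). My choice stands, with the centre at (0.4355,-0.328).

{"op": "arm_command", "data": {"steps": [0.015,0.01,0.02,0,0.032,0.022,0.05,0,0.032,0.022,0.08,0,0.032,0.022,0.1,0,0.032,0.022,0.115,0]}}

```text
time: 2.45
ee_pos: [0.4084, -0.3343, 0.1148]
ee_rot: [-1.93, -2.477, 0.0]
wrist_force: [0.7, -0.4, -1.0]
gripper_width: 0.0323
finger_force: 0.0
```

```bash
python3 go.py .409 -.335 .055 14.2; python3 - <<'E'
from h import *
f=grab("wrist");save(f,"wrist2.png")
E
```

```text
t 2.45 pos [ 0.4084 -0.3343  0.1148] yaw 14.1 w 0.0323 F [ 0.7 -0.4 -1. ] | shift [-0.0009  0.0005  0.0598] turn -0.1
```

View pics/wrist2.png

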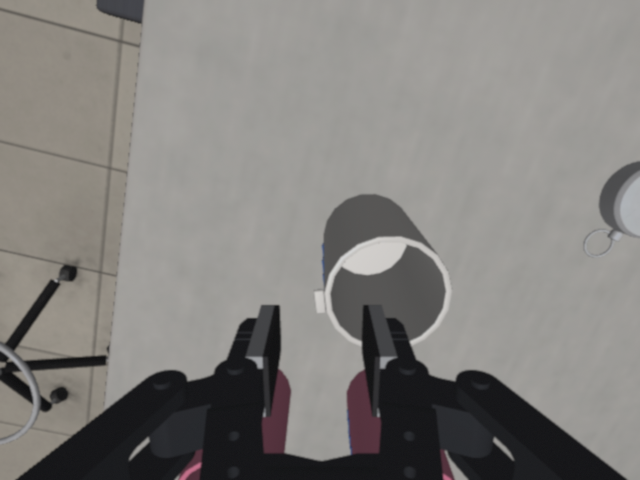

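The rim carries a small pour lip at (320,300), exactly where I meant to grip, so I'll grip 60° further round.

{"op": "arm_command", "data": {"steps": [0,0,0,8.5,0,0,0,17,0,0,0,25.5,0,0,0,34,0,0,0,42.5]}}

```text
time: 3.0
ee_pos: [0.4093, -0.3351, 0.117]
ee_rot: [2.702, 1.601, 0.001]
wrist_force: [0.0, -0.8, -0.2]
gripper_width: 0.0317
finger_force: 0.0
```

{"op": "arm_command", "data": {"steps": [0,0,0,8.5,0,0,0,17.5,0,0,0,17.5,0,0,0,17.5,0,0,0,17.5]}}

```text
time: 3.5
ee_pos: [0.4091, -0.3349, 0.1165]
ee_rot: [2.909, 1.185, 0.001]
wrist_force: [-0.0, -0.4, 0.3]
gripper_width: 0.0318
finger_force: 0.0
```

```bash
python3 go.py .4163 -.3083 .055 -45.8;sed -i '/save/d' c.py; python3 c.py|grep -v "\[ 0"
```

```text
t 3.5 pos [ 0.4091 -0.3349  0.1165] yaw -45.7 w 0.0318 F [-0.  -0.4  0.3] | shift [ 0.0237 -0.014   0.0615] turn 0.1
scene 635
top 25
wrist 11075
 [-0.7158 -0.6615 -0.2236 -0.2774]
```

{"op": "arm_command", "data": {"steps": [0.012,-0.007,0,0,0.024,-0.014,0,0,0.024,-0.014,0.01,0,0.024,-0.014,0.03,0,0.024,-0.014,0.045,0]}}

```text
time: 4.15
ee_pos: [0.4162, -0.3074, 0.0701]
ee_rot: [-2.909, -1.184, 0.001]
wrist_force: [-0.5, 0.5, -0.3]
gripper_width: 0.0317
finger_force: 0.0
```

```bash
python3 go.py .4163 -.3083 .055 -45.8; python3 - <<'E'
from h import *
f=grab("wrist");save(f,"wrist3.png")
E
```

```text
t 4.15 pos [ 0.4162 -0.3074  0.0701] yaw -45.7 w 0.0317 F [-0.5  0.5 -0.3] | shift [-0.0006  0.0008  0.0151] turn 0.1
```

View pics/wrist3.png

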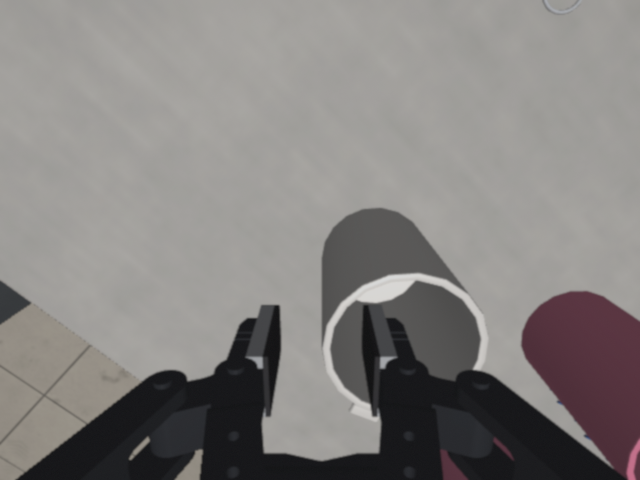

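The right finger sits inside the rim, with the wall at (326,345) between the pads and the lip clear at (362,410). I'll lower and close.

{"op": "arm_command", "data": {"steps": [0,0.0005,0.008,0,0,0.0005,0.015,0,0,0.0005,0.015,0,0,0.0005,0.015,0,0,0.0005,0.015,0]}}

```text
time: 4.7
ee_pos: [0.4171, -0.3087, 0.0568]
ee_rot: [2.91, 1.182, 0.001]
wrist_force: [-0.0, -0.0, 0.3]
gripper_width: 0.0318
finger_force: 0.0
```

{"op": "arm_command", "data": {"steps": [0,0,0,0,0,0,0,0,0,0,0,0,0,0,0,0,0,0,0,0], "fingers": 1}}

```text
time: 5.2
ee_pos: [0.4172, -0.3087, 0.0568]
ee_rot: [2.909, 1.182, 0.001]
wrist_force: [-0.8, 0.5, 4.3]
gripper_width: 0.0046
finger_force: 61.4
```

{"op": "arm_command", "data": {"steps": [0,0,0,0,0,0,-0.015,0,0,0,-0.03,0,0,0,-0.045,0,0,0,-0.06,0]}}

```text
time: 5.7
ee_pos: [0.4157, -0.3079, 0.116]
ee_rot: [-2.909, -1.182, 0.002]
wrist_force: [0.1, -0.4, -1.2]
gripper_width: 0.0045
finger_force: 61.1
```

```bash
python3 go.py .502 .053 .13 14.2; cat > d.py <<'E'
from h import *
np.set_printoptions(precision=4,suppress=True)
f=grab("wrist");C=cloud(f);im=f["color"].astype(int)
s=robot.sense();p=s["ee_pos"];M=R.from_rotvec(s["ee_rot"]).as_matrix()
L=(C-p)@M
m=(abs(L[...,0])<.045)&(L[...,1]>-.02)&(L[...,1]<.08)&(L[...,2]>-.045)&(L[...,2]<.1)&(np.ptp(im,axis=2)<45)&(im.mean(2)>60)
q=L[m];print(len(q),q.min(0),q.max(0),"rim z spread:")
for y0 in (0.01,.03,.05):
    w=q[abs(q[:,1]-y0)<.008]
    if len(w): print(y0,w.min(0),w.max(0))
save(f,"wrist4.png")
f=grab("scene");save(f,"scene4.png",(280,200,440,360),3)
a=cv2.imread("pics/wrist4.png");b=cv2.imread("pics/scene4.png");cv2.imwrite("pics/both4.png",np.hstack([cv2.resize(a,(400,300)),cv2.resize(b,(300,300))]))
E
python3 d.py
```

```text
t 5.7 pos [ 0.4157 -0.3079  0.116 ] yaw -45.8 w 0.0045 F [ 0.1 -0.4 -1.2] | shift [ 0.3136 -0.1984 -0.0137] turn -60.0
21734 [-0.0283 -0.02   -0.0449] [0.028  0.0531 0.0593] rim z spread:
0.01 [-0.0189  0.002  -0.0448] [0.0278 0.018  0.0579]
0.03 [-0.0283  0.022  -0.0446] [0.028  0.038  0.0581]
0.05 [-0.0207  0.042  -0.0329] [0.0213 0.0531 0.0568]
```

View pics/both4.png

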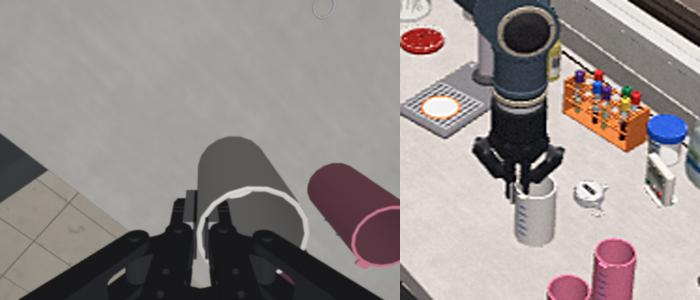

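The beaker hangs upright in the grip, its underside about 57 mm below the TCP. I'll carry it to a spot in front of the tray and measure the stand more precisely.

```bash
python3 go.py .44 .037 .14 14.2; cat > e.py <<'E'
from h import *
from scipy.optimize import least_squares
np.set_printoptions(precision=4,suppress=True)
for c in ["scene","top"]:
    f=grab(c);hsv=cv2.cvtColor(f["color"],cv2.COLOR_RGB2HSV);C=cloud(f)
    m=(hsv[...,0]<22)&(hsv[...,1]>80)&(abs(C[...,0]-.53)<.06)&(abs(C[...,1]-.06)<.06)&(C[...,2]<.03)
    vv,uu=np.where(m);pts=np.array([at_z(f,a,b,.012) for a,b in zip(uu,vv)])
    if len(pts)>20:
        s=least_squares(lambda k:np.hypot(pts[:,0]-k[0],pts[:,1]-k[1])-.033,[.53,.06],loss="soft_l1",f_scale=.002);print(c,"mark",len(pts),s.x)
    m=(hsv[...,0]>100)&(hsv[...,0]<130)&(hsv[...,1]>130)&(abs(C[...,0]-.64)<.16)&(abs(C[...,1]-.05)<.13)&(C[...,2]>.2)
    P=C[m];print("blue",len(P),P.min(0),P.max(0))
    th=np.radians(14.2);b=np.array([np.cos(th),np.sin(th),0]);l=np.array([-np.sin(th),np.cos(th),0]);a=-b*np.sin(np.radians(35))+np.array([0,0,np.cos(np.radians(35))])
    x0=b*np.cos(np.radians(35))+np.array([0,0,np.sin(np.radians(35))])
    L=P-np.array([.6460,.0892,.2])
    A=np.stack([L@x0,L@l,L@a],1);r=np.hypot(A[:,0],A[:,1])
    k=r>.05;print("beak h",np.median(A[k,2]),"beak ang(deg from -x0, cw+)",)
    ang=np.degrees(np.arctan2(A[k,1],-A[k,0]));print(np.median(ang),ang.std(),r.max())
    k=(A[:,2]>.088)&(r<.045);print("wing pts",k.sum(),np.ptp(A[k],0) if k.sum() else 0)
    if k.sum()>10:
        u,sv,vt=np.linalg.svd(A[k,:2]-A[k,:2].mean(0));print("wing dir deg",np.degrees(np.arctan2(vt[0,1],vt[0,0])),sv,A[k].mean(0))
    # post
    m=(C[...,2]>.03)&(C[...,2]<.17)&(abs(C[...,0]-.64)<.05)&(abs(C[...,1]-.085)<.05);P=C[m]
    if len(P)>20:
        s=least_squares(lambda k:np.hypot(P[:,0]-k[0],P[:,1]-k[1])-.016,[.646,.089],loss="soft_l1",f_scale=.002);print("post",len(P),s.x)
E
python3 e.py
```

```text
t 5.8 pos [ 0.4172 -0.3088  0.1173] yaw -45.8 w 0.0043 F [ 0.5 -0.2 -1.1] | shift [ 0.2576 -0.2319 -0.0231] turn -60.0
scene mark 64 [0.5278 0.0617]
blue 98 [ 0.6499 -0.0023  0.2716] [0.7012 0.052  0.3003]
beak h 0.06298018387496167 beak ang(deg from -x0, cw+)
-128.72405998827884 3.3056407413517075 0.1189352577985718
wing pts 0 0
post 145 [0.6444 0.0898]
top mark 89 [0.5285 0.0595]
blue 343 [0.5577 0.0068 0.2341] [0.7024 0.0983 0.3167]
beak h 0.065531106312922 beak ang(deg from -x0, cw+)
-131.08498911857077 3.3630283850435063 0.12128727594776752
wing pts 106 [0.0458 0.0483 0.0404]
wing dir deg 133.64709927124812 [0.1661 0.0459] [0.0002 0.0028 0.1179]
post 209 [0.6456 0.0892]
```

Both cameras agree: mark (0.528,0.060), post (0.645,0.0895), spout at about -2.27 rad. I'm moving to the staging pose.

{"op": "arm_command", "data": {"steps": [0.045,-0.04,-0.012,-7,0.09,-0.08,-0.024,-14,0.135,-0.12,-0.024,-21,0.18,-0.16,-0.024,-28,0.21,-0.19,-0.024,-34]}}

```text
time: 6.4
ee_pos: [0.4322, -0.0592, 0.1392]
ee_rot: [-2.433, -1.986, 0.001]
wrist_force: [1.3, 0.1, -1.2]
gripper_width: 0.004
finger_force: 61.2
```

```bash
python3 go.py .445 .040 .14 14.2
```

```text
t 6.4 pos [ 0.4322 -0.0592  0.1392] yaw -11.5 w 0.004 F [ 1.3  0.1 -1.2] | shift [ 0.0997 -0.0073 -0.0008] turn -25.7
```

{"op": "arm_command", "data": {"steps": [0.02,-0.001,0,-5,0.045,-0.003,0,-11,0.07,-0.005,0,-17,0.09,-0.007,0,-22,0.1,-0.007,0,-25.7]}}

```text
time: 6.9
ee_pos: [0.4457, 0.0403, 0.1389]
ee_rot: [-1.927, -2.478, 0.001]
wrist_force: [0.6, 0.8, -1.0]
gripper_width: 0.0041
finger_force: 61.2
```

```bash
python3 d.py; python3 go.py .503 .054 .080 14.2
```

```text
21739 [-0.0282 -0.02   -0.045 ] [0.0281 0.0544 0.0559] rim z spread:
0.01 [-0.0188  0.002  -0.045 ] [0.0269 0.018  0.0556]
0.03 [-0.0282  0.022  -0.0356] [0.0281 0.038  0.0551]
0.05 [-0.0248  0.042  -0.0356] [0.022  0.0544 0.0548]
t 7.0 pos [0.446  0.0398 0.1389] yaw 14.1 w 0.004 F [-0.3 -0.3 -0.8] | shift [-0.0002  0.0589  0.0588] turn -0.1
```

View pics/both4.png

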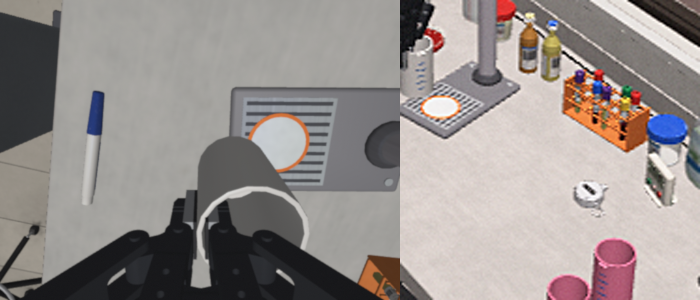

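```bash
python3 - <<'E'
from h import *
f=grab("wrist");print(at_z(f,447,229,.012),p3(f,447,229)); print(f["T"][:3,3])
E
python3 go.py .503 .054 .080 14.2
```

```text
[0.52960714 0.06183475 0.012     ] [0.52868464 0.06234663 0.01440114]
[0.42570538 0.11948947 0.28244453]
t 7.05 pos [0.4459 0.0385 0.139 ] yaw 13.9 w 0.0044 F [ 0.5 -0.4 -0.8] | shift [0.0012 0.0593 0.0588] turn -0.3
```

{"op": "arm_command", "data": {"steps": [0,0,0.02,0,0,0,0.04,0,0.001,0.007,0.05,0,0.001,0.016,0.05,0,0.001,0.025,0.05,0]}}

```text
time: 7.55
ee_pos: [0.472, 0.0453, 0.0902]
ee_rot: [1.937, 2.473, 0.001]
wrist_force: [0.9, 0.4, -0.3]
gripper_width: 0.0043
finger_force: 61.2
```

{"op": "arm_command", "data": {"steps": [0,0.007,0,0,0,0.014,0,0,0,0.021,0,0,0,0.028,0,0,0,0.034,0,0]}}

```text
time: 8.05
ee_pos: [0.5044, 0.0536, 0.0901]
ee_rot: [1.935, 2.474, 0.0]
wrist_force: [-0.0, -0.5, -0.9]
gripper_width: 0.0045
finger_force: 61.2
```

```bash
python3 go.py .503 .0547 .069 14.2
```

```text
t 8.05 pos [0.5044 0.0536 0.0901] yaw 13.9 w 0.0045 F [-0.  -0.5 -0.9] | shift [ 0.0014 -0.0011  0.0211] turn -0.3
```

{"op": "arm_command", "data": {"steps": [0.001,-0.0005,0.006,0,0.001,-0.0005,0.012,0,0.001,-0.0005,0.016,0,0.001,-0.0005,0.018,0,0.001,-0.0005,0.019,0]}}

```text
time: 8.55
ee_pos: [0.5026, 0.0542, 0.0706]
ee_rot: [-1.935, -2.474, 0.001]
wrist_force: [0.4, 0.8, -0.9]
gripper_width: 0.0045
finger_force: 61.3
```

{"op": "arm_command", "data": {"steps": [0,0,0.001,0,0,0,0.002,0,0,0,0.003,0,0,0,0.003,0,0,0,0.003,0]}}

```text
time: 9.05
ee_pos: [0.5031, 0.0545, 0.0688]
ee_rot: [1.935, 2.474, 0.0]
wrist_force: [-1.7, 0.6, 4.5]
gripper_width: 0.004
finger_force: 62.1
```

Touchdown: the wrist reads 4.5 N upward. I'll release and lift.

{"op": "arm_command", "data": {"steps": [0,0,0,0,0,0,0,0,0,0,0,0,0,0,0,0,0,0,0,0], "fingers": 0.25}}

```text
time: 9.55
ee_pos: [0.503, 0.0543, 0.0679]
ee_rot: [1.936, 2.474, -0.0]
wrist_force: [-0.0, 0.0, 0.1]
gripper_width: 0.0321
finger_force: 0.0
```

{"op": "arm_command", "data": {"steps": [0,0,-0.01,0,0,0,-0.02,0,0,0,-0.035,0,0,-0.01,-0.05,0,0,-0.03,-0.055,0]}}

```text
time: 10.05
ee_pos: [0.4761, 0.0479, 0.1255]
ee_rot: [1.933, 2.472, 0.007]
wrist_force: [0.1, -0.4, 0.4]
gripper_width: 0.0319
finger_force: 0.0
```

{"op": "arm_command", "data": {"steps": [0,-0.02,0,0,0,-0.035,0,0,0,-0.035,-0.04,0,0,-0.035,-0.08,0,0,-0.035,-0.12,0]}}

```text
time: 10.55
ee_pos: [0.4395, 0.0389, 0.2454]
ee_rot: [1.934, 2.474, 0.001]
wrist_force: [1.4, -0.5, 0.7]
gripper_width: 0.0318
finger_force: 0.0
```

```bash
cat > k.py <<'E'
from h import *
from scipy.optimize import least_squares
np.set_printoptions(precision=4,suppress=True)
for c in ["scene","top","wrist"]:
    f=grab(c);C=cloud(f);im=f["color"].astype(int)
    m=(abs(C[...,0]-.528)<.05)&(abs(C[...,1]-.061)<.05)&(C[...,2]>.03)&(C[...,2]<.112)&(np.ptp(im,axis=2)<45)
    P=C[m];print(c,len(P))
    if len(P)<60: continue
    q=P[P[:,2]>.09];print("rim mid",(q.min(0)+q.max(0))/2,np.ptp(q,0),q[:,2].max())
    s=least_squares(lambda k:np.hypot(P[:,0]-k[0],P[:,1]-k[1])-.029,[.528,.061],loss="soft_l1",f_scale=.002);print("fit",s.x,np.median(abs(s.fun)))
E
python3 k.py; python3 e.py;python3 go.py .5 .05 .35 104
```

```text
scene 468
rim mid [0.5272 0.0579 0.0985] [0.0615 0.0697 0.0169] 0.10699727606812814
fit [0.5279 0.0589] 0.002404469384578105
top 83
rim mid [0.5215 0.0769 0.1007] [0.0454 0.0164 0.0207] 0.11105560158499173
fit [0.5272 0.0556] 0.0009576672999877141
wrist 5089
rim mid [0.5283 0.0577 0.0978] [0.058  0.0623 0.0156] 0.10560592866436314
fit [0.5264 0.0606] 0.0017334313435876728
scene mark 46 [0.5283 0.0626]
blue 522 [0.4829 0.0006 0.2131] [0.702  0.0938 0.5616]
beak h 0.06364744179227744 beak ang(deg from -x0, cw+)
-127.27599782255301 18.53487623172381 0.11929935052656632
wing pts 175 [0.0498 0.0564 0.042 ]
wing dir deg 130.10599345973847 [0.2363 0.0575] [-0.0037 -0.0027  0.1093]
post 329 [0.6439 0.0904]
top mark 28 [0.5292 0.0594]
blue 50 [0.6729 0.0068 0.2842] [0.7011 0.0334 0.3027]
beak h 0.06419575483209264 beak ang(deg from -x0, cw+)
-131.41440212036755 2.3937769433173317 0.1212811363711409
wing pts 0 0
t 10.8 pos [0.4394 0.0386 0.2431] yaw 13.9 w 0.0321 F [0.7 0.1 0.2] | shift [-0.0036  0.0616 -0.1069] turn -90.1
```

The beaker stands on the mark, centred within about 2 mm. Next I'll push the wing end clockwise with closed fingers to about -20°, then square it up by gripping the wing.

```bash
cat > sw.py <<'E'
from h import *
import sys
th=np.radians(14);t=np.radians(35)
b=np.array([np.cos(th),np.sin(th),0]);l=np.array([-np.sin(th),np.cos(th),0]);Z=np.array([0,0,1.])
a=-b*np.sin(t)+Z*np.cos(t);x0=b*np.cos(t)+Z*np.sin(t)
PIV=np.array([.645,.090,.2])
def pt(al,r=.0326,h=.110): 
    al=np.radians(al);return PIV+h*a+r*(np.cos(al)*x0-np.sin(al)*l)
if __name__=="__main__":
    s=robot.sense();M=R.from_rotvec(s["ee_rot"]).as_matrix()
    print("pos",np.round(s["ee_pos"],4),"yaw",np.degrees(np.arctan2(M[1,1],M[0,1])).round(1),"F",s["wrist_force"])
    for v in sys.argv[1:]:
        p=pt(float(v));print(v,p.round(4),"shift",np.round(M.T@(p-s["ee_pos"]),3))
E
python3 sw.py -190 -175 -150 -120 -90 -62
```

```text
pos [0.4394 0.0386 0.2431] yaw 13.9 F [0.6667414  0.13721452 0.17009921]
-190 [0.5596 0.0629 0.2717] shift [-0.005  0.123 -0.029]
-175 [0.5573 0.0711 0.2715] shift [ 0.003  0.122 -0.028]
-150 [0.5574 0.085  0.2739] shift [ 0.017  0.126 -0.031]
-120 [0.564  0.0989 0.2808] shift [ 0.029  0.135 -0.038]
-90 [0.5759 0.1064 0.2901] shift [ 0.033  0.149 -0.047]
-62 [0.589  0.1057 0.2989] shift [ 0.029  0.161 -0.056]
```

{"op": "arm_command", "data": {"steps": [0,0,-0.04,0,0,0.01,-0.08,0,-0.005,0.05,-0.1,0,-0.006,0.09,-0.1,0,-0.007,0.108,-0.1,0], "fingers": 1}}

```text
time: 11.3
ee_pos: [0.5485, 0.0582, 0.3416]
ee_rot: [-1.934, -2.473, -0.0]
wrist_force: [-0.7, 0.1, -0.1]
gripper_width: -0.0001
finger_force: 0.0
```

{"op": "arm_command", "data": {"steps": [0,0,0.015,0,0,0,0.03,0,0,0,0.045,0,0,0,0.06,0,0,0,0.071,0]}}

```text
time: 11.8
ee_pos: [0.5451, 0.0577, 0.2691]
ee_rot: [-1.933, -2.472, 0.005]
wrist_force: [-0.7, -0.2, -0.4]
gripper_width: -0.0
finger_force: 0.0
```

```bash
python3 sw.py -185 -175 -165 -155 -145 -135; python3 - <<'E'
from h import *
f=grab("scene");a=cv2.resize(f["color"][110:290,260:400,::-1],(389,500));g=grab("top");b=cv2.resize(g["color"][160:300,220:330,::-1],(393,500))
cv2.imwrite("pics/p5.png",np.hstack([a,b]))
E
```

```text
pos [0.5451 0.0577 0.2691] yaw 14.0 F [-0.66042544 -0.15184235 -0.36708563]
-185 [0.5587 0.0655 0.2715] shift [ 0.004  0.015 -0.002]
-175 [0.5573 0.0711 0.2715] shift [ 0.01   0.015 -0.002]
-165 [0.5567 0.0767 0.272 ] shift [ 0.016  0.016 -0.003]
-155 [0.557  0.0822 0.2732] shift [ 0.021  0.017 -0.004]
-145 [0.558  0.0876 0.2748] shift [ 0.026  0.02  -0.006]
-135 [0.5599 0.0925 0.2769] shift [ 0.03   0.023 -0.008]
```

View pics/p5.png

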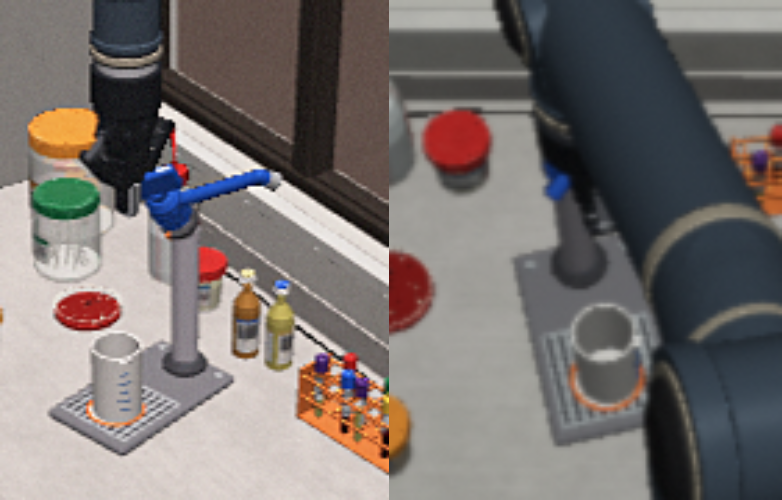

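Closed fingers are just in front of the wing, at (125,190) in the left half. The beaker stands on the mark at (115,380). I'm starting the sweep.

{"op": "arm_command", "data": {"steps": [0.004,0.012,-0.001,0,0.01,0.014,-0.002,0,0.016,0.016,-0.003,0,0.021,0.017,-0.004,0,0.026,0.02,-0.006,0]}}

```text
time: 12.4
ee_pos: [0.5583, 0.082, 0.2771]
ee_rot: [1.94, 2.469, -0.018]
wrist_force: [-6.8, -11.8, -0.1]
gripper_width: -0.0002
finger_force: 5.3
```

```bash
cat > th.py <<'E'
from sw import *
from scipy.optimize import least_squares
np.set_printoptions(precision=4,suppress=True)
for c in ["scene","top"]:
    f=grab(c);hsv=cv2.cvtColor(f["color"],cv2.COLOR_RGB2HSV);C=cloud(f)
    m=(hsv[...,0]>104)&(hsv[...,0]<128)&(hsv[...,1]>170)&(hsv[...,2]>60)
    L=C-PIV;A=np.stack([L@x0,L@l,L@a],-1);r=np.hypot(A[...,0],A[...,1])
    k=m&(r>.03)&(r<.125)&(A[...,2]>.035)&(A[...,2]<.075);q=A[k]
    if len(q)>15:
        u=q[:,:2];ang=np.degrees(np.arctan2(q[:,1],-q[:,0]));print(c,"n",len(q),"beak deg",np.median(ang),"far",np.median(ang[r[k]>.08]) if (r[k]>.08).any() else None,"rmax",r[k].max())
    k=m&(r<.04)&(A[...,2]>.09)&(A[...,2]<.125);q=A[k]
    if len(q)>15: print(c,"wing n",len(q),q.min(0),q.max(0))
E
python3 th.py; python3 sw.py -145 -135 -125 -115 -105 -95
```

```text
scene n 143 beak deg -104.60553599382149 far -105.01207643951605 rmax 0.12316713652031774
scene wing n 99 [-0.0126 -0.0349  0.0906] [0.0124 0.0117 0.1236]
pos [0.5581 0.0843 0.2776] yaw 13.8 F [-4.65002137 -7.13132682  1.47947281]
-145 [0.558  0.0876 0.2748] shift [0.003 0.001 0.003]
-135 [0.5599 0.0925 0.2769] shift [0.008 0.004 0.001]
-125 [0.5625 0.0969 0.2794] shift [ 0.011  0.007 -0.002]
-115 [0.5657 0.1007 0.2822] shift [ 0.014  0.011 -0.005]
-105 [0.5695 0.1036 0.2853] shift [ 0.016  0.016 -0.008]
-95 [0.5737 0.1057 0.2885] shift [ 0.017  0.02  -0.011]
```

Spout went from -130° to -105° with about 12 N on the wrist, so the push works. Continuing.

{"op": "arm_command", "data": {"steps": [0.005,0.003,-0.002,0,0.008,0.006,-0.005,0,0.011,0.01,-0.008,0,0.013,0.015,-0.011,0,0.014,0.019,-0.014,0]}}

```text
time: 13.0
ee_pos: [0.5721, 0.1061, 0.2911]
ee_rot: [-1.933, -2.471, 0.009]
wrist_force: [-6.1, -0.9, -1.6]
gripper_width: -0.0002
finger_force: 2.3
```

```bash
python3 th.py; python3 sw.py -95 -85 -75 -65 -55
```

```text
scene n 127 beak deg -51.002665852752834 far -50.485657504298956 rmax 0.12198548345060761
scene wing n 101 [-0.0252 -0.0312  0.0901] [0.0226 0.0242 0.1249]
pos [0.5735 0.1071 0.292 ] yaw 14.0 F [-5.07707356 -0.45463013 -1.43010286]
-95 [0.5737 0.1057 0.2885] shift [-0.001 -0.     0.003]
-85 [0.5782 0.1068 0.2917] shift [-0.001  0.004  0.   ]
-75 [0.5829 0.107  0.2949] shift [-0.002  0.009 -0.003]
-65 [0.5876 0.1061 0.298 ] shift [-0.004  0.013 -0.006]
-55 [0.5922 0.1044 0.3008] shift [-0.007  0.017 -0.009]
```

{"op": "arm_command", "data": {"steps": [0,0.003,-0.002,0,0,0.006,-0.004,0,-0.001,0.009,-0.006,0,-0.001,0.011,-0.008,0,-0.001,0.011,-0.008,0]}}

```text
time: 13.6
ee_pos: [0.5858, 0.1081, 0.3002]
ee_rot: [-1.935, -2.475, -0.001]
wrist_force: [-3.8, 0.4, -1.8]
gripper_width: -0.0001
finger_force: 1.6
```

```bash
python3 th.py; python3 sw.py -70 -60 -50
```

```text
scene n 128 beak deg -33.58170400583319 far -32.762266451351714 rmax 0.12381304615169283
scene wing n 119 [-0.0296 -0.027   0.0901] [0.0282 0.018  0.1244]
top wing n 25 [-0.01   -0.0006  0.1112] [0.0281 0.0144 0.1238]
pos [0.5857 0.108  0.3001] yaw 13.9 F [-3.99583546  0.40763556 -2.02581196]
-70 [0.5852 0.1067 0.2965] shift [-0.001 -0.001  0.004]
-60 [0.5899 0.1054 0.2995] shift [-0.004  0.003  0.001]
-50 [0.5944 0.1031 0.3021] shift [-0.007  0.007 -0.002]
```

{"op": "arm_command", "data": {"steps": [-0.002,0.001,0,0,-0.004,0.002,0,0,-0.005,0.003,0,0,-0.007,0.003,0,0,-0.007,0.003,0,0]}}

```text
time: 14.2
ee_pos: [0.5907, 0.1025, 0.3013]
ee_rot: [1.935, 2.474, 0.004]
wrist_force: [-3.7, 2.4, 2.7]
gripper_width: -0.0002
finger_force: 2.1
```

```bash
python3 th.py; python3 go.py .588 .0758 .38 -76
```

```text
scene n 134 beak deg -19.997976693974387 far -18.95323656504278 rmax 0.12417722471965047
scene wing n 129 [-0.0308 -0.0162  0.0901] [0.0309 0.0117 0.125 ]
top n 106 beak deg -17.064680798527803 far -16.70939827328901 rmax 0.11762258244060102
top wing n 53 [-0.0295 -0.0085  0.0913] [0.0294 0.0086 0.1249]
t 14.3 pos [0.5906 0.1025 0.3011] yaw 14.0 w -0.0004 F [-4.3  2.1  3. ] | shift [-0.0252 -0.0088 -0.0789] turn 90.0
```

{"op": "arm_command", "data": {"steps": [0.01,0,0,0,0.012,0,-0.03,0,0.012,0,-0.06,0,0,-0.005,-0.08,-8.5,-0.015,-0.009,-0.08,-17], "fingers": -0.4}}

```text
time: 14.8
ee_pos: [0.5873, 0.0859, 0.3839]
ee_rot: [1.535, 2.732, 0.008]
wrist_force: [0.6, 0.0, -0.5]
gripper_width: 0.0595
finger_force: 0.0
```

{"op": "arm_command", "data": {"steps": [0,0,0,-8.5,0,0,0,-17,0,0,0,-25.5,0,0,0,-34,0,0,0,-42.5]}}

```text
time: 15.3
ee_pos: [0.5863, 0.0844, 0.3801]
ee_rot: [0.444, 3.107, -0.001]
wrist_force: [-0.2, 0.4, 0.1]
gripper_width: 0.0599
finger_force: 0.0
```

{"op": "arm_command", "data": {"steps": [0,0,0,-8.5,0,0,0,-17,0,0,0,-25.5,0,0,0,-30.5,0,0,0,-30.5]}}

```text
time: 15.8
ee_pos: [0.5861, 0.0844, 0.38]
ee_rot: [-0.379, 3.116, -0.001]
wrist_force: [-0.9, 0.4, -0.4]
gripper_width: 0.0599
finger_force: 0.0
```

```bash
python3 go.py .5893 .0761 .281 104;python3 th.py
```

```text
t 15.8 pos [0.5861 0.0844 0.38  ] yaw 103.9 w 0.0599 F [-0.9  0.4 -0.4] | shift [-0.0009 -0.0087  0.099 ] turn -0.1
scene n 130 beak deg -19.75378380132659 far -19.228307911167143 rmax 0.12229121627306003
scene wing n 133 [-0.0317 -0.0179  0.0901] [0.0304 0.0126 0.1232]
top n 122 beak deg -17.667659528422025 far -17.46974876097654 rmax 0.11845740392664768
top wing n 87 [-0.0296 -0.01    0.0942] [0.0301 0.0123 0.1245]
```

{"op": "arm_command", "data": {"steps": [-0.001,-0.0085,0.02,0,-0.001,-0.0085,0.045,0,-0.001,-0.0085,0.065,0,-0.001,-0.0085,0.08,0,-0.001,-0.0085,0.09,0]}}

```text
time: 16.4
ee_pos: [0.588, 0.0768, 0.2889]
ee_rot: [0.38, -3.118, 0.001]
wrist_force: [0.1, 0.7, 0.4]
gripper_width: 0.0598
finger_force: 0.0
```

{"op": "arm_command", "data": {"steps": [0,0,0.003,0,0,0,0.006,0,0,0,0.007,0,0,0,0.007,0,0,0,0.007,0], "fingers": 0.3}}

```text
time: 16.9
ee_pos: [0.5883, 0.0771, 0.2836]
ee_rot: [-0.381, 3.117, -0.0]
wrist_force: [-0.6, 0.3, 0.8]
gripper_width: 0.0297
finger_force: 0.0
```

```bash
python3 go.py .5893 .0761 .283 104;python3 th.py
```

```text
t 16.9 pos [0.5883 0.0771 0.2836] yaw 103.9 w 0.0297 F [-0.6  0.3  0.8] | shift [-0.0007 -0.0012  0.0006] turn -0.1
scene n 131 beak deg -19.79022604544426 far -18.890962916882955 rmax 0.12214963991257943
scene wing n 94 [-0.032  -0.0189  0.0905] [0.0268 0.0127 0.1233]
top n 120 beak deg -17.599495302581857 far -17.555561488927896 rmax 0.11766042929816853
top wing n 87 [-0.0295 -0.0158  0.0903] [0.0293 0.0107 0.1247]
```

Clear on both sides; closing to square the wing up.

{"op": "arm_command", "data": {"steps": [0,0,0,0,0,0,0,0,0,0,0,0,0,0,0,0,0,0,0,0], "fingers": 0.6}}

```text
time: 17.5
ee_pos: [0.588, 0.0773, 0.2833]
ee_rot: [-0.381, 3.118, 0.0]
wrist_force: [-1.0, 1.7, 2.9]
gripper_width: 0.0173
finger_force: 5.2
```

{"op": "arm_command", "data": {"steps": [0,0,0,0,0,0,0,0,0,0,0,0,0,0,0,0,0,0,0,0], "fingers": 1}}

```text
time: 18.0
ee_pos: [0.5879, 0.0772, 0.2831]
ee_rot: [0.381, -3.118, -0.0]
wrist_force: [-2.5, 0.5, 5.0]
gripper_width: 0.013
finger_force: 62.3
```

```bash
python3 go.py .5893 .0761 .283 104;python3 th.py
```

```text
t 18.0 pos [0.5879 0.0772 0.2831] yaw 103.9 w 0.013 F [-2.5  0.5  5. ] | shift [-0.0011 -0.0014  0.0001] turn -0.1
scene n 136 beak deg -4.459629153935975 far -2.9282512896052513 rmax 0.12318219773007887
scene wing n 66 [-0.0318 -0.0125  0.0903] [0.0302 0.0081 0.1243]
top n 125 beak deg -1.0432208571773673 far -1.0700358930373242 rmax 0.11771092733183011
top wing n 72 [-0.0264 -0.0079  0.107 ] [0.0316 0.0065 0.1249]
```

The wing is squared up in the grip. I'll release, lift straight up, and check.

{"op": "arm_command", "data": {"steps": [0,0,0,0,0,0,0,0,0,0,0,0,0,0,0,0,0,0,0,0], "fingers": -0.2}}

```text
time: 18.6
ee_pos: [0.5881, 0.0767, 0.2828]
ee_rot: [0.381, -3.118, 0.0]
wrist_force: [0.4, 0.1, -0.0]
gripper_width: 0.0512
finger_force: 0.0
```

{"op": "arm_command", "data": {"steps": [0,0,-0.02,0,0,0,-0.04,0,0,0,-0.07,0,0,0,-0.1,0,0,0,-0.13,0]}}

```text
time: 19.1
ee_pos: [0.5879, 0.0769, 0.4142]
ee_rot: [-0.381, 3.118, -0.0]
wrist_force: [0.1, -0.3, 0.6]
gripper_width: 0.0512
finger_force: 0.0
```

```bash
python3 th.py; python3 k.py; python3 go.py .45 -.2 .4; cat > m.py <<'E'
from sw import *
for c in ["scene","top","wrist"]:
    f=grab(c)
    for t in ["spout_outlet","tray_mark","spout_pivot","spout_grip","cup_center"]:
        for q in nets.landmark_of(c,t)[:1]:
            z={"spout_outlet":.158,"tray_mark":.012,"spout_pivot":.2,"spout_grip":.282,"cup_center":.0335}[t]
            w=at_z(f,*q["pixel"],z);d=w-PIV;print(c,t,np.round(q["pixel"]),round(q["conf"],2),w.round(4),"front/left of post mm",np.round([-d@b*1000,d@l*1000],1))
    save(f,c+"6.png")
a=cv2.imread("pics/top6.png")[160:310,220:340];bb=cv2.imread("pics/scene6.png")[130:290,250:390];w=cv2.imread("pics/wrist6.png")
cv2.imwrite("pics/p6.png",np.hstack([cv2.resize(a,(240,300)),cv2.resize(bb,(263,300)),cv2.resize(w,(290,300))]))
E
python3 m.py
```

```text
scene n 139 beak deg -3.8060220645942455 far -2.886685318567264 rmax 0.1205203963774404
scene wing n 142 [-0.0335 -0.0137  0.0903] [0.0317 0.0099 0.1243]
top n 123 beak deg -1.0900705374973334 far -0.976380988532576 rmax 0.11435879397220733
top wing n 85 [-0.0297 -0.0078  0.0917] [0.0314 0.0097 0.125 ]
scene 475
rim mid [0.5259 0.0583 0.0973] [0.0625 0.0634 0.0144] 0.10449505854631846
fit [0.5275 0.0587] 0.002461337274909183
top 362
rim mid [0.5274 0.0555 0.0996] [0.0604 0.06   0.019 ] 0.1091020122491384
fit [0.5273 0.058 ] 0.0017695533558198338
wrist 811
rim mid [0.5289 0.0572 0.0976] [0.0564 0.0624 0.015 ] 0.1051674505232933
fit [0.5285 0.0594] 0.0026508587848399733
t 19.35 pos [0.5877 0.0767 0.4122] yaw 103.9 w 0.0511 F [0.4 0.2 0.3] | shift [ 0.2003 -0.2354  0.0125] turn 0
scene spout_outlet [305. 220.] 0.83 [0.5353 0.0471 0.158 ] front/left of post mm [116.8 -15.1]
scene tray_mark [300. 256.] 0.89 [0.5256 0.0643 0.012 ] front/left of post mm [122.   4.]
scene spout_pivot [326. 193.] 0.69 [0.643  0.0872 0.2   ] front/left of post mm [ 2.6 -2.2]
scene spout_grip [312. 177.] 0.83 [
[... 271 characters left out ...]
6 [0.5369 0.0573 0.012 ] front/left of post mm [112.8  -5.6]
top spout_pivot [268. 203.] 0.56 [0.6513 0.0925 0.2   ] front/left of post mm [-6.7  0.9]
top spout_grip [269. 203.] 0.66 [0.5995 0.0801 0.282 ] front/left of post mm [46.5  1.4]
top cup_center [220. 283.] 0.8 [0.4559 0.2489 0.0335] front/left of post mm [145.1 199.9]
wrist spout_outlet [322. 126.] 0.72 [0.526  0.0629 0.158 ] front/left of post mm [122.    2.5]
wrist spout_pivot [319. 264.] 0.69 [0.6462 0.0894 0.2   ] front/left of post mm [-1.1 -0.9]
wrist spout_grip [322. 228.] 0.75 [0.5875 0.0777 0.282 ] front/left of post mm [58.8  2. ]
wrist cup_center [498. 103.] 0.74 [0.4544 0.2637 0.0335] front/left of post mm [142.9 214.6]
```

View pics/p6.png

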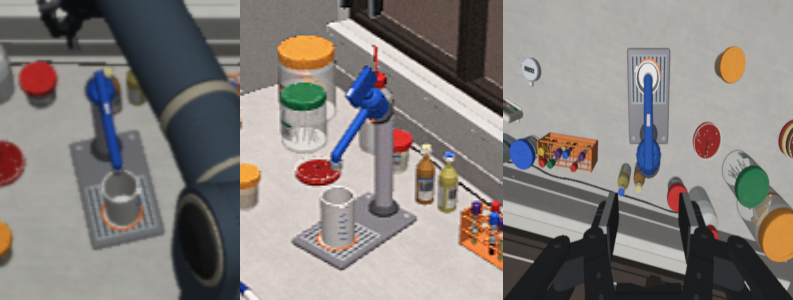

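The beak runs along the plate's centre line in the wrist view, with the outlet over the beaker. The cup is untouched. I'll quantify the alignment once in the wrist image.

```bash
python3 - <<'E'
from sw import *
f=grab("wrist");hsv=cv2.cvtColor(f["color"],cv2.COLOR_RGB2HSV)
m=(hsv[...,0]>104)&(hsv[...,0]<128)&(hsv[...,1]>170)&(hsv[...,2]>60);m[:,:250]=0;m[:,400:]=0
C=cloud(f);pl=(abs(C[...,2]-.012)<.006)&(hsv[...,2]<125)
for v in range(80,290,15):
    u=np.where(m[v])[0];p=np.where(pl[v,240:400])[0]+240
    print(v,"blue",(u.min(),u.max(),(u.min()+u.max())/2) if len(u) else "","plate",(p.min(),p.max(),(p.min()+p.max())/2) if len(p) else "")
for nm,P in (("mark",[.5286,.0605,.012]),("pivot",PIV)):
    q=np.linalg.inv(f["T"])@[*P,1];print(nm,q[0]/q[2]*f["fx"]+f["cx"],q[1]/q[2]*f["fy"]+f["cy"])
E
python3 go.py .45 -.2 .4
```

```text
80 blue  plate (np.int64(274), np.int64(368), np.float64(321.0))
95 blue  plate (np.int64(275), np.int64(368), np.float64(321.5))
110 blue  plate (np.int64(275), np.int64(367), np.float64(321.0))
125 blue (np.int64(313), np.int64(327), np.float64(320.0)) plate (np.int64(286), np.int64(366), np.float64(326.0))
140 blue (np.int64(312), np.int64(327), np.float64(319.5)) plate (np.int64(276), np.int64(366), np.float64(321.0))
155 blue (np.int64(312), np.int64(328), np.float64(320.0)) plate (np.int64(287), np.int64(365), np.float64(326.0))
170 blue (np.int64(312), np.int64(328), np.float64(320.0)) plate (np.int64(330), np.int64(365), np.float64(347.5))
185 blue (np.int64(312), np.int64(328), np.float64(320.0)) plate (np.int64(330), np.int64(364), np.float64(347.0))
200 blue (np.int64(312), np.int64(329), np.float64(320.5)) plate (np.int64(307), np.int64(364), np.float64(335.5))
215 blue (np.int64(312), np.int64(330), np.float64(321.0)) plate (np.int64(301), np.int64(363), np.float64(332.0))
230 blue (np.int64(302), np.int64(339), np.float64(320.5)) plate (np.int64(342), np.int64(343), np.float64(342.5))
245 blue (np.int64(296), np.int64(346), np.float64(321.0)) plate 
260 blue (np.int64(298), np.int64(344), np.float64(321.0)) plate (np.int64(294), np.int64(294), np.float64(294.0))
275 blue (np.int64(310), np.int64(332), np.float64(321.0)) plate 
mark 319.8400469987134 121.66053856745438
pivot 319.8301625386482 263.29075491827865
t 20.3 pos [0.588 0.077 0.413] yaw 103.9 w 0.0513 F [ 0.7  0.8 -0.2] | shift [ 0.2006 -0.2356  0.013 ] turn 0
```

The beak line and plate centre line agree to about 1 px (under 1°), and the gripper is clear of everything. I'm handing the job in.

```bash
python3 -c "
from cell import workorder
print(workorder.sign_off())"
```

```text
the job is handed in; nothing more can be done
None
```

I stood the white beaker on the mark (within about 2 mm), then screwed the spout on until it points straight to the front over it (within about 1°), left the cup untouched, and handed the job in; no verdict came back.

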